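Prop open the incubator lid and press home a loose rivet

TASK

Raise the bench incubator's lid by its front bar, then push the elbow of the folding stay on its right-hand side through the straight line to its stop, so that the stay is locked and the lid stays up unaided. With the lid locked up, press the one rivet pin that stands proud on the deck inside down until it is flush like its neighbours. Leave the other things on the bench where they are.

Things in the scene. Friction and masses are not known exactly. Their poses are not given: they have to be found in the camera images.
- incubator: White bench incubator, fixed to the bench, housing 200 (x) x 260 (y) x 85 mm high (rim). Origin under the middle of its foot; x points to the back (away from the robot at yaw 0), y to its left, z up. The lid's hinge axis runs along y at x = +100 mm, z = 85 mm. Its flat metal deck lies 15 mm below the rim; a dark 10 mm high well block covers the deck's rear half, and three 22 mm black push rivets stand in a row along y on its front part, at x = -52 mm, y = -70, 0 and +70 mm.
- lid (a joint): Lid angle in rad: 0 closed, grows as it is raised, about 1.26 (72 degrees) when the stay is straight, which is as far as it goes. The lid (200 x 260 x 12 mm, white frame with a clear window, 0.3 to 0.42 kg) has a stiff hinge: above about 55 degrees it rests where it is left, lower down it may fall shut.
- lid_bar (a point): Middle of the round steel bar at the lid's front edge: bar 10 mm thick, 100 mm long along the incubator's y, with a post at each end and a 40 mm clear gap between the bar and the lid's edge (a widely open gripper strikes the lid). It lies 245 mm from the hinge axis, and 6 mm above the plane through the hinge axis that is level when the lid is shut.
- stay (a joint): Stay's elbow angle, rad: 0 folded (lid shut), 2.93 with its links in line, 3.13 locked at its stop past the line. Raising the lid takes it only to the line (2.95 at most); its knob must be pushed through (backwards and down, away from the robot), which also lifts the lid the last part: under 6 N once the lid is past 55 degrees, rising sharply at the stop. It stays where it is left.
- stay_knob (a point): Middle of the black round knob at the stay's elbow, 14 mm thick, 26 mm long along the incubator's y, sticking out on the incubator's right (-y) side; it stands at the height of the rim, near the front, when the lid is shut. It swings in a circle about point stay_pivot, at a radius of 77 mm. Once locked, its centre lies at x = 30, y = -157, z = 133 mm in the incubator's frame.
- stay_pivot (a point): Point on the axis (along the incubator's y) of the stay's lower pivot on the housing's right side, at x = -20, z = 75 mm in the incubator's frame, level with the knob's middle in y. The knob circles about it.
- pin_top (a point): Centre of the top of the rivet pin that stands proud: black, round, 12 mm thick, 7 to 9 mm above the rim of its rivet at the start (the rivet's rim is 3 mm thick, on the deck); it is in any one of the three rivets. Its neighbours' pins are flush.
- rivet_pin (a joint): How far that pin is pressed, m: 0 to 0.002 at the start, 0.008 fully home (top about 1 mm above the rivet's rim, as its neighbours). It takes about 7 N to move and stays where it is left.
- tube_rack: green tube rack with white capped tubes, 200 x 75 x 57 mm, left of the incubator. Bystander; origin under its middle.
- tip_box: blue pipette-tip box with clear cover, 120 x 85 x 92 mm, right of the incubator. Bystander; origin under its middle.
- conical_tube: capped amber tube standing in a small white foot, 110 mm tall, 40 mm foot. Bystander; origin under its middle.
- reagent_jar: white plastic jar, 60 mm wide, 95 mm tall. Bystander; origin under its middle.
- marker_pen: marker pen lying on the bench, 137 mm long, 14 mm thick. Bystander; origin under its middle.
- dish_lid: shallow round black dish, 90 mm wide, 16 mm tall. Bystander; origin under its middle.

How it is judged:
By the outcome, as a careful person would: the job done as asked, in the order asked, and still so for the second after the job is handed in, with the robot touching nothing.
It also fails if it takes over 59 s, if anything falls off the work surface, if the arm or the gripper's body presses on something with over 40 N, if the wrist force passes 120 N, or if a joint passes its speed limit or range.

ROBOT

A 6-joint arm with a two-finger parallel gripper is mounted at the origin on the work surface. World frame = base frame: x ahead of the robot, y to its left, z up, the work surface at z = 0. Lengths are in mm, angles in rad, forces in N, time in s.
With the tool pointing down it reaches from about 275 to 1000 mm from the base axis. Payload 8.4 kg.
Tool frame: the origin (TCP) lies midway between the tips of the shut fingers; the grasp point (between the pads) lies 19 mm behind it; y points along the fingers, z is the direction in which the jaws open and shut, and the axes are right-handed (so a half turn about y gives the same grasp; the last joint's range is limited). The gripper opens to 85 mm and grips with 20 to 120 N. Pads are 22 mm wide; open, the fingers measure 114 mm over their backs; the gripper's body (76 mm by 85 mm) begins 54 mm behind the grasp point. The pads swing forward as they close: fully open they stand 13 mm farther back than shut.
Start: joints at [-1.272, 0.353, 1.633, -0, 1.155, -0.002], TCP at [185.176, -596.94, 231.281] pointing down, gripper open.
Joint ranges: [-2.63, 2.63], [-0.92, 2.1], [0.06, 2.66], [-1.3, 4.44], [0, 2.69], [-3.02, 3.02]. Speed limits (rad/s): [2.22, 2.22, 2.79, 3.14, 3.14, 3.14].

INTERFACE

Orientations are given as [roll, pitch, yaw] about the fixed x, y, z axes, in that order (R = Rz(yaw) Ry(pitch) Rx(roll)).
In Python, from rig import r gives the robot as it stands. The module is installed in compiled form; this text tells all that it offers.
- The arm moves only by the tool apply_moves, never from a script. Its argument "plan" is text: rows parted by semicolons, each of 7 numbers parted by spaces: the shift along the tool's x, y, z in cm, then the turn, a rotation vector about the tool's x, y, z in degrees, then the closure, from 0 (fully open) to 1 (shut). A call has 1 to 20 rows; each row shifts and turns the pose as measured when the row begins, along the tool's axes as they then stand; what a row does not reach is not made up. A row lasts 1/10 s, in which the tool goes at most 50 mm and 8.59 degrees, less where a joint would pass 70% of its speed; a pose out of reach is approached as far as the arm can. A call is refused whole if a number of a shift passes 5 or a number of a turn 8.59, either way. A call with a gripper value outside its range is refused whole. The fingers move at their own pace and stop on an object; "squeeze" is the grip in N (left out, the last holds). Time passes only in rows, so rows that do not move let the fingers close. It gives the time, the measured TCP pose, the force and the opening at its end, in the units of the state.
- r.sense(): the state, without advancing time (a new reading comes with each control period).
- r.grab_frame(name): name is "scene" or "top" or "wrist"; returns the picture (400x640x3 uint8, blue, green, red); there is no depth.
- r.get_calibration(name): a dict with "vertical_fov" (degrees; the focal length in pixels is half the picture's height over the tangent of half this angle, whatever the lens; pixels are square), "cx", "cy" (the principal point, pixels), "R" (3x3) and "t" (3): a world point X has camera coordinates R X + t; the wrist camera has in their place "hand_eye" (4x4, takes a point from camera to tool coordinates, whose origin is the TCP and whose axes are the tool frame's). Camera axes: x right, y down, z forward; pixel columns grow to the right and rows downward; lengths in mm; the calibration is good to about 2 mm. The wrist camera is an equidistant fisheye: a pixel r from the principal point sees the ray r / f radians off the axis. A picture is of the moment at which its call begins: read the wrist's pose just before it. get_calibration takes no time and is no camera call.
- r.sign_off(): hands the job in, once; it reports no verdict.
The state is a dict: "clock": time; "qpos": joint angles; "qvel": joint speeds; "joint_efforts": joint torques, N m; "eef_pos": TCP position; "tcp_rot": TCP orientation; "contact_force": force on the tool from outside, world axes, zero at the start; "wrist_torque": the same for the moment, N m; "opening": opening from 0.0 (shut) to 1.0 (fully open).
Only numpy, scipy, OpenCV 4.12 (cv2) and the standard library are available. Lean on these libraries where they do the work, as an engineer would, in place of code of your own. Each camera call takes 0.05 s, during which the arm holds its last target. There are 200 camera calls.

## Working session

There is one attempt and no reset: what is moved stays moved. The work goes in short steps, Python scripts to look and compute and a tool call to move; the robot and the scene stay as the last step left them, time stands still between calls to the robot, and variables do not carry over. Pictures are saved under pics/ and viewed, about 8 in all and at most 12, crops included, and the job is handed in when it is done.

Besides the shell and the picture viewer there is one more tool, called after ">>>" by a JSON object that holds its "op" and its "data", one argument or row to a line. apply_moves: Moves the arm, as the interface text tells. Its arguments: {"type":"object","properties":{"plan":{"type":"string"},"squeeze":{"type":"number"}},"required":["plan"]}

```bash
mkdir -p pics
cat > h.py <<'E'
import numpy as np, cv2
from rig import r
from scipy.spatial.transform import Rotation as Ro
def snap(n,f):
    im=r.grab_frame(n); cv2.imwrite('pics/'+f,im); return im
def ray(n,u,v):
    c=r.get_calibration(n); f=200/np.tan(np.radians(c['vertical_fov'])/2)
    R=np.array(c['R']);t=np.array(c['t'])
    d=R.T@np.array([(u-c['cx'])/f,(v-c['cy'])/f,1.]); return -R.T@t,d/np.linalg.norm(d)
def onz(n,u,v,z):
    o,d=ray(n,u,v); return o+d*(z-o[2])/d[2]
def proj(n,X):
    c=r.get_calibration(n); f=200/np.tan(np.radians(c['vertical_fov'])/2)
    p=np.array(c['R'])@np.array(X,float)+np.array(c['t']); return np.array([c['cx']+f*p[0]/p[2],c['cy']+f*p[1]/p[2]])
def st():
    s=r.sense(); print({k:np.round(s[k],3).tolist() for k in('clock','qpos','eef_pos','tcp_rot','contact_force','opening')}); return s
E
python3 - <<'E'
from h import *
a=snap('scene','s0.png');b=snap('top','t0.png');st()
cv2.imwrite('pics/both.png',cv2.resize(np.vstack([a,b]),(480*1,600)))
for n in('scene','top'):
  c=r.get_calibration(n);print(n,c['vertical_fov'],np.round(-np.array(c['R']).T@np.array(c['t'])),np.round(c['R'],2).tolist())
print(r.get_calibration('wrist'),r.sense()['tcp_rot'])
E
```

```text
{'clock': 0.1, 'qpos': [-1.272, 0.354, 1.634, -0.0, 1.155, -0.002], 'eef_pos': [185.04, -596.539, 230.646], 'tcp_rot': [-1.572, -0.0, -2.841], 'contact_force': [0.101, 0.458, 0.223], 'opening': 1.0}
scene 57.39547023619548 [1142. -409.  520.] [[0.63, 0.77, -0.01], [0.4, -0.34, -0.85], [-0.66, 0.54, -0.52]]
top 54.71078935595313 [387.  15. 932.] [[0.06, -1.0, 0.01], [-0.97, -0.06, -0.23], [0.23, 0.01, -0.97]]
{'vertical_fov': 65.70646984690485, 'cx': 321.336722745919, 'cy': 204.29520047853714, 'hand_eye': array([[ 1.18626439e-03,  9.51708674e-01,  3.07000315e-01,
        -7.80504336e+01],
       [-4.61639678e-04, -3.06999977e-01,  9.51709410e-01,
        -1.42410259e+02],
       [ 9.99999190e-01, -1.27070250e-03,  7.51633463e-05,
         2.96772830e-01],
       [ 0.00000000e+00,  0.00000000e+00,  0.00000000e+00,
         1.00000000e+00]])} [-1.5720145e+00 -4.9095172e-06 -2.8408367e+00]
```

View pics/s0.png

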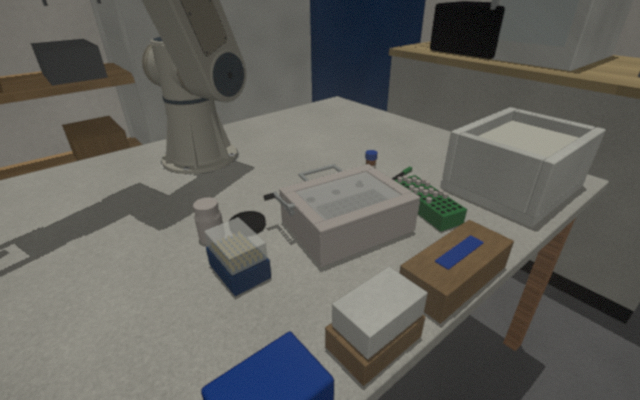

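View pics/t0.png

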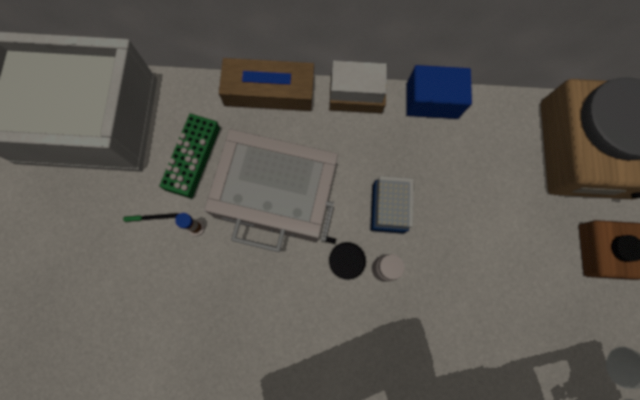

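The scene shows the incubator with its bar facing the robot. In the top view the lid corners are near (228,132), (337,153), (320,238), (208,207), the bar runs about (232,243)-(282,250), the knob is at (331,240), and the dish is next to it at (347,260). I'll zoom in to measure.

Run:
```python
from h import *
b=cv2.imread('pics/t0.png')
c=cv2.resize(b[120:290,190:410],(792,612),interpolation=cv2.INTER_CUBIC)[:600]
c=cv2.convertScaleAbs(c,alpha=1.5)
cv2.imwrite('pics/tz.png',c)
P=[onz('top',*p,97)[:2] for p in[(228,132),(337,153),(320,238),(208,207)]]
print(np.round(P)); 
for p in[(232,243),(282,250)]:print('bar',np.round(onz('top',*p,91)))
print('knob',np.round(onz('top',331,240,85)))
```

```text
[[729. 213.]
 [693. -40.]
 [496. -12.]
 [550. 238.]]
bar [475. 179.  91.]
bar [466.  69.  91.]
knob [495. -36.  85.]
```

View pics/tz.png

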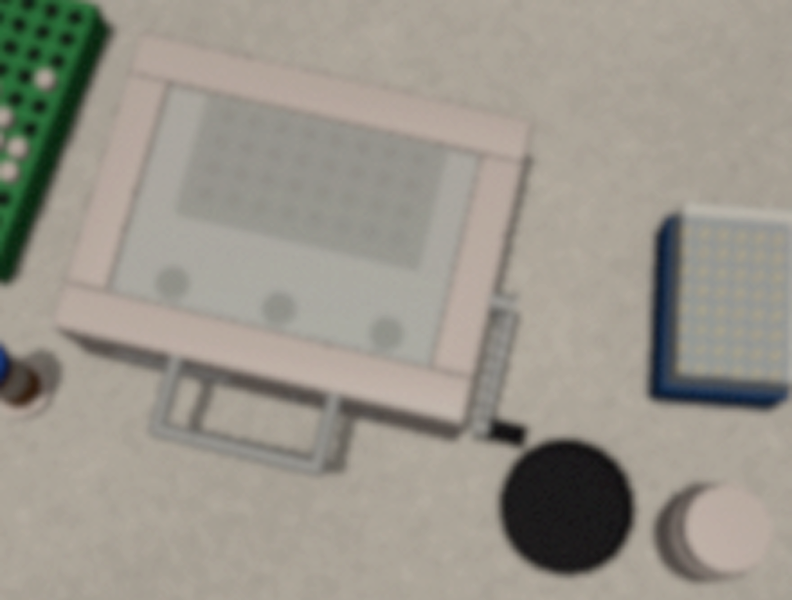

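```bash
cat >> h.py <<'E'
def zc(u,v): return (190+u/3.6,120+v/3.6)
E
python3 - <<'E'
from h import *
M=[((140,38),(100,130),97),((530,122),(100,-130),97),((465,425),(-100,-130),97),((58,328),(-100,130),97),
((155,430),(-145,50),91),((320,468),(-145,-50),91),((172,283),(-52,70),73),((279,308),(-52,0),73),((386,333),(-52,-70),73)]
W=np.array([onz('top',*zc(*m[0]),m[2])[:2] for m in M]);L=np.array([m[1] for m in M],float)
wc,lc=W.mean(0),L.mean(0);A=(L-lc).T@(W-wc);U,S,V=np.linalg.svd(A);R=(U@V).T
t=wc-R@lc;print('origin',t,'yaw',np.arctan2(R[1,0],R[0,0]));print(np.round(L@R.T+t-W,1).tolist())
for n,p,z in[('bar',(-145,0),91),('knob',(0,-157),85)]:print(n,R@p+t)
print('knob meas',onz('top',*zc(505,433),85))
d=onz('top',*zc(566,506),14);e=onz('top',*zc(726,530),95);print('dish',d,'jar',e)
o=(R@[0,0]+t)
E
```

```text
origin [616.40215113 101.41570222] yaw -0.16804823315943376
[[4.1, 1.3], [2.1, -2.6], [-0.1, -0.1], [-1.0, 4.8], [-0.8, -2.2], [-0.7, 0.6], [-1.5, -0.4], [-1.1, -0.4], [-0.9, -1.0]]
bar [473.44475251 125.66816969]
knob [590.1425829  -53.37265353]
knob meas [494.36126352 -34.87025331  85.        ]
dish [458.02351279 -81.0424728   14.        ] jar [ 443.31320274 -168.06986685   95.        ]
```

```bash
cat >> h.py <<'E'
O=np.array([616.4,101.4,0]);YAW=-0.168
RI=Ro.from_euler('z',YAW).as_matrix()
def w(p): return O+RI@np.array(p,float)
def loc(X): return RI.T@(np.array(X,float)-O)
def tool(p,off=0):  # p: deg below horizontal, camera left; world rotation matrix
    p=np.radians(p);c,s=np.cos(p),np.sin(p)
    return RI@np.array([[0,-1,0],[c,0,-s],[s,0,c]]).T
def cur():
    s=r.sense(); return np.array(s['eef_pos']),Ro.from_euler('xyz',s['tcp_rot']).as_matrix()
def H(p,R): T=np.eye(4);T[:3,:3]=R;T[:3,3]=p;return T
def rows(T0,T1,g,n=None):
    from scipy.linalg import logm,expm
    T=np.linalg.inv(T0)@T1
    rv=Ro.from_matrix(T[:3,:3]).as_rotvec();L=np.real(logm(T)) if np.linalg.norm(rv)>1e-6 else None
    n=n or int(max(1,np.ceil(np.linalg.norm(T[:3,3])/40),np.ceil(np.degrees(np.linalg.norm(rv))/7.5)))
    E=np.real(expm(L/n)) if L is not None else np.block([[np.eye(3),T[:3,3:]/n],[np.zeros((1,3)),1]])
    v=np.r_[E[:3,3]/10,np.degrees(Ro.from_matrix(E[:3,:3]).as_rotvec())]
    print(n,'x',' '.join('%.2f'%a for a in v),g); return T1
E
python3 - <<'E'
from h import *
T=H(*cur())
bar=w([-145,0,91]);R=tool(45);d=R[:,1]
A=H(bar-61*d+[-20,0,70],tool(70)) 
T=rows(T,A,.65)
T=rows(T,H(bar-61*d,R),.65)
T=rows(T,H(bar+17*d,R),.65)
print(bar,A[:3,3],d)
E
```

```text
20 x -3.61 -0.04 -1.76 0.90 -3.12 0.55 0.65
4 x -0.08 1.78 -0.43 6.25 0.00 0.00 0.65
2 x 0.00 3.90 0.00 0.00 0.00 0.00 0.65
[473.44143177 125.64557216  91.        ] [410.91518794 132.85796332 204.13351365] [ 0.69715154 -0.11823592 -0.70710678]
```

>>> {"op": "apply_moves", "data": {
  "plan": "-3.6 0 -1.8 0.9 -3.1 0.6 0.65;-3.6 0 -1.8 0.9 -3.1 0.6 0.65;-3.6 0 -1.8 0.9 -3.1 0.6 0.65;-3.6 0 -1.8 0.9 -3.1 0.6 0.65;-3.6 0 -1.8 0.9 -3.1 0.6 0.65;-3.6 0 -1.8 0.9 -3.1 0.6 0.65;-3.6 0 -1.8 0.9 -3.1 0.6 0.65;-3.6 0 -1.8 0.9 -3.1 0.6 0.65;-3.6 0 -1.8 0.9 -3.1 0.6 0.65;-3.6 0 -1.8 0.9 -3.1 0.6 0.65;-3.6 0 -1.8 0.9 -3.1 0.6 0.65;-3.6 0 -1.8 0.9 -3.1 0.6 0.65;-3.6 0 -1.8 0.9 -3.1 0.6 0.65;-3.6 0 -1.8 0.9 -3.1 0.6 0.65;-3.6 0 -1.8 0.9 -3.1 0.6 0.65;-3.6 0 -1.8 0.9 -3.1 0.6 0.65;-3.6 0 -1.8 0.9 -3.1 0.6 0.65;-3.6 0 -1.8 0.9 -3.1 0.6 0.65",
  "squeeze": 35
}}

```text
clock: 1.9
eef_pos: [418.3, 81.0, 205.9]
tcp_rot: [-1.232, 0.032, -1.822]
contact_force: [1.0, 0.6, 0.5]
opening: 0.35
```

Run:
```python
from h import *
st();T=H(*cur())
bar=w([-145,0,91]);R=tool(45);d=R[:,1]
T=rows(T,H(bar-71*d,R),.65)
T=rows(T,H(bar+17*d,R),.65)
```

```text
{'clock': 1.9, 'qpos': [0.31, -0.089, 2.27, -0.246, 0.67, 0.737], 'eef_pos': [418.338, 81.035, 205.875], 'tcp_rot': [-1.232, 0.032, -1.822], 'contact_force': [1.003, 0.617, 0.531], 'opening': 0.35}
4 x -1.28 1.38 -0.94 6.37 -1.26 0.25 0.65
3 x 0.00 2.93 0.00 0.00 0.00 0.00 0.65
```

>>> {"op": "apply_moves", "data": {
  "plan": "-1.3 1.4 -0.9 6.4 -1.3 0.2 0.65;-1.3 1.4 -0.9 6.4 -1.3 0.2 0.65;-1.3 1.4 -0.9 6.4 -1.3 0.2 0.65;-1.3 1.4 -0.9 6.4 -1.3 0.2 0.65"
}}

```text
clock: 2.3
eef_pos: [422.1, 99.2, 168.9]
tcp_rot: [-0.978, -0.018, -1.801]
contact_force: [0.9, -0.5, -0.1]
opening: 0.347
```

Run:
```python
from h import *
st();T=H(*cur())
bar=w([-145,0,91]);R=tool(45);d=R[:,1]
T=rows(T,H(bar+17*d,R),.65)
a=snap('wrist','w1.png')
```

```text
{'clock': 2.3, 'qpos': [0.553, -0.008, 2.425, -0.999, 0.503, 1.621], 'eef_pos': [422.089, 99.222, 168.866], 'tcp_rot': [-0.978, -0.018, -1.801], 'contact_force': [0.918, -0.518, -0.056], 'opening': 0.347}
3 x -1.27 3.52 -0.32 3.69 -0.69 1.03 0.65
```

View pics/w1.png

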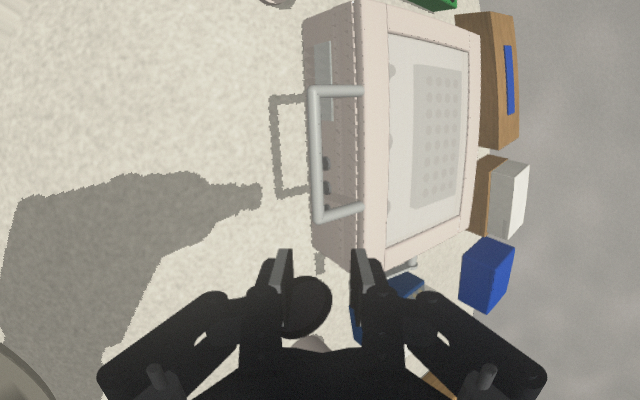

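```bash
cat >> h.py <<'E'
def wray(u,v,pose=None):
    c=r.get_calibration('wrist');f=200/np.tan(np.radians(c['vertical_fov'])/2)
    a=np.array([u-c['cx'],v-c['cy']])/f;th=np.linalg.norm(a)
    d=np.r_[np.sin(th)*a/max(th,1e-9),np.cos(th)]
    p,R=pose or cur();he=np.array(c['hand_eye'])
    return p+R@he[:3,3],R@he[:3,:3]@d
def wz(u,v,z,pose=None):
    o,d=wray(u,v,pose);return o+d*(z-o[2])/d[2]
E
python3 - <<'E'
from h import *
for p in[(314,90),(320,219)]:
  q=wz(*p,91);print(q,loc(q))
T=H(*cur())
bar=w([-145,0,91]);R=tool(57);d=R[:,1]
T=rows(T,H(bar-50*d,R),.65)
T=rows(T,H(bar+17*d,R),.65)
E
```

```text
[484.88556365 175.56247874  91.        ] [-142.06363622   51.12771738   91.        ]
[467.57334064  75.73506144  91.        ] [-142.43989667  -50.18903709   91.        ]
2 x -1.84 1.91 -0.21 -0.53 -1.29 1.48 0.65
2 x 0.00 3.35 -0.00 0.00 0.00 0.00 0.65
```

Both views agree on the bar to within 3 mm. I'll slide over it and grip.

>>> {"op": "apply_moves", "data": {
  "plan": "-1.8 1.9 -0.2 -0.5 -1.3 1.5 0.65;-1.8 1.9 -0.2 -0.5 -1.3 1.5 0.65"
}}

```text
clock: 2.55
eef_pos: [445.6, 130.2, 133.0]
tcp_rot: [-0.995, -0.0, -1.733]
contact_force: [-0.5, 0.5, 0.9]
opening: 0.353
```

Run:
```python
from h import *
st();T=H(*cur());print(loc(T[:3,3]))
bar=w([-143.5,0,91]);R=tool(57);d=R[:,1]
T=rows(T,H(bar+17*d,R),.65)
```

```text
{'clock': 2.55, 'qpos': [0.546, 0.122, 2.404, -1.179, 0.393, 1.773], 'eef_pos': [445.584, 130.217, 133.022], 'tcp_rot': [-0.995, -0.0, -1.733], 'contact_force': [-0.502, 0.549, 0.851], 'opening': 0.353}
[-1.73229842e+02 -1.51098031e-01  1.33022242e+02]
2 x 0.00 3.42 0.10 0.00 0.14 -0.08 0.65
```

>>> {"op": "apply_moves", "data": {
  "plan": "0 3.4 0.1 0 0.1 0 0.65;0 3.4 0.1 0 0.1 0 0.65;0 0 0 0 0 0 0.95;0 0 0 0 0 0 0.95;0 0 0 0 0 0 0.95;0 0 0 0 0 0 0.95",
  "squeeze": 40
}}

```text
clock: 3.15
eef_pos: [478.7, 131.0, 88.1]
tcp_rot: [-1.05, -0.003, -1.737]
contact_force: [-0.6, 0.8, -0.1]
opening: 0.093
```

Run:
```python
from h import *
st();p,R=cur();print(loc(p),loc(p-19*R[:,1]))
# arc: tool turns with schedule
g=p-19*R[:,1];c=w([100,0,85]);rel=RI.T@(g-c);r0=np.hypot(rel[0],rel[2]);a0=np.arctan2(rel[2],-rel[0]);print(r0,a0)
p0=np.degrees(np.arctan2(-R[2,1],np.hypot(R[0,1],R[1,1])));print(p0)
N=16;Ts=[H(p,R)]
for k in range(1,N+1):
    th=np.radians(70)*k/N; pk=p0+(92-p0)*k/N
    Rk=tool(pk);a=a0+th
    G=c+RI@np.array([-r0*np.cos(a),rel[1],r0*np.sin(a)])
    Ts.append(H(G+19*Rk[:,1],Rk)); rows(Ts[-2],Ts[-1],.95,1)
```

```text
{'clock': 3.15, 'qpos': [0.471, 0.269, 2.344, -1.267, 0.318, 1.822], 'eef_pos': [478.723, 130.976, 88.13], 'tcp_rot': [-1.05, -0.003, -1.737], 'contact_force': [-0.561, 0.759, -0.091], 'opening': 0.093}
[-140.68400647    6.13899061   88.12958111] [-150.13670937    6.17068853  104.61124981]
250.90431341753745 0.0782420727419213
60.16437120166955
1 x 0.00 -1.54 1.07 -1.99 0.17 0.10 0.95
1 x 0.00 -1.49 1.14 -1.99 0.00 -0.00 0.95
1 x 0.00 -1.44 1.20 -1.99 0.00 -0.00 0.95
1 x 0.00 -1.39 1.26 -1.99 -0.00 -0.00 0.95
1 x 0.00 -1.33 1.31 -1.99 -0.00 -0.00 0.95
1 x -0.00 -1.27 1.37 -1.99 0.00 0.00 0.95
1 x 0.00 -1.21 1.42 -1.99 -0.00 -0.00 0.95
1 x 0.00 -1.15 1.47 -1.99 0.00 -0.00 0.95
1 x 0.00 -1.08 1.51 -1.99 -0.00 0.00 0.95
1 x 0.00 -1.02 1.56 -1.99 0.00 -0.00 0.95
1 x -0.00 -0.95 1.60 -1.99 -0.00 -0.00 0.95
1 x 0.00 -0.88 1.64 -1.99 0.00 -0.00 0.95
1 x -0.00 -0.81 1.67 -1.99 0.00 -0.00 0.95
1 x -0.00 -0.73 1.70 -1.99 -0.00 -0.00 0.95
1 x 0.00 -0.66 1.73 -1.99 0.00 0.00 0.95
1 x -0.00 -0.58 1.76 -1.99 -0.00 -0.00 0.95
```

The last joint-4 limit (-1.3) kept the tool from reaching depth. I'll back off, pitch steeper, and grip deeper.

Run:
```python
from h import *
T=H(*cur());bar=w([-143.5,0,91])
R=tool(76);d=R[:,1]
T=rows(T,H(bar-30*d,R),.65,4)
T=rows(T,H(bar+18*d,R),.65,2)
```

```text
4 x 0.15 -0.84 0.09 -3.96 0.04 0.03 0.65
2 x -0.00 2.40 0.00 0.00 0.00 0.00 0.65
```

>>> {"op": "apply_moves", "data": {
  "plan": "0 0 0 0 0 0 0.65;0 -1 0 0 0 0 0.65;0.1 -0.8 0.1 -4 0 0 0.65;0.2 -0.8 0.1 -4 0 0 0.65;0.2 -0.8 0.1 -4 0 0 0.65;0.2 -0.2 0.1 -4 0 0 0.65"
}}

```text
clock: 3.75
eef_pos: [467.0, 122.4, 114.4]
tcp_rot: [-1.258, -0.017, -1.741]
contact_force: [-0.3, -1.2, 0.2]
opening: 0.35
```

Run:
```python
from h import *
st();T=H(*cur());bar=w([-143.5,0,91])
R=tool(76);d=R[:,1];print(loc(T[:3,3]))
T=rows(T,H(bar+18*d,R),.65,2)
```

```text
{'clock': 3.75, 'qpos': [0.376, 0.197, 2.227, -0.38, 0.487, 0.86], 'eef_pos': [466.975, 122.356, 114.361], 'tcp_rot': [-1.258, -0.017, -1.741], 'contact_force': [-0.324, -1.192, 0.175], 'opening': 0.35}
[-150.82545952   -4.32443946  114.36101276]
2 x -0.24 2.12 -0.03 -1.95 0.06 0.48 0.65
```

>>> {"op": "apply_moves", "data": {
  "plan": "-0.2 2.1 0 -1.9 0 0.5 0.65;-0.2 2.1 0 -1.9 0 0.5 0.65;0 0.4 0 0 0 0 0.65;0 0 0 0 0 0 0.95;0 0 0 0 0 0 0.95;0 0 0 0 0 0 0.95",
  "squeeze": 50
}}

```text
clock: 4.35
eef_pos: [480.6, 124.2, 72.0]
tcp_rot: [-1.329, 0.005, -1.738]
contact_force: [12.2, -6.8, -3.1]
opening: 0.098
```

```bash
cat > arc.py <<'E'
from h import *
import sys
def arc(dth,pend,N,fromang=None):
    p,R=cur();g=p-19*R[:,1];c=w([100,0,85]);rel=RI.T@(g-c);r0=np.hypot(rel[0],rel[2]);a0=np.arctan2(rel[2],-rel[0])
    p0=np.degrees(np.arctan2(-R[2,1],RI[:,0]@R[:,1]));print('grasp',loc(g),'r',r0,'ang',np.degrees(a0),'pitch',p0)
    print('R err',np.degrees(Ro.from_matrix(tool(p0).T@R).as_rotvec()))
    T=[H(p,R)]
    for k in range(1,N+1):
        a=a0+np.radians(dth)*k/N;Rk=tool(p0+(pend-p0)*k/N)
        rr=r0+(245-r0)*k/N if len(sys.argv)>4 else r0
        G=c+RI@np.array([-rr*np.cos(a),rel[1],rr*np.sin(a)]);T.append(H(G+19*Rk[:,1],Rk));rows(T[-2],T[-1],.95,1)
st();arc(float(sys.argv[1]),float(sys.argv[2]),int(sys.argv[3]))
E
python3 arc.py 70 100 16
```

```text
{'clock': 4.35, 'qpos': [0.325, 0.308, 2.19, -0.258, 0.44, 0.715], 'eef_pos': [480.59, 124.249, 71.965], 'tcp_rot': [-1.329, 0.005, -1.738], 'contact_force': [12.215, -6.77, -3.095], 'opening': 0.098}
grasp [-142.26340828   -0.28401177   90.4137042 ] r 242.32388900812344 ang 1.2801387908767101 pitch 76.16117198299779
R err [-2.18398189e-05  8.11078955e-03  3.08558473e-01]
1 x 0.00 -1.77 0.50 -1.49 -0.00 -0.31 0.95
1 x 0.00 -1.74 0.59 -1.49 -0.00 -0.00 0.95
1 x -0.00 -1.70 0.68 -1.49 0.00 0.00 0.95
1 x -0.00 -1.66 0.76 -1.49 0.00 -0.00 0.95
1 x -0.00 -1.62 0.84 -1.49 0.00 -0.00 0.95
1 x 0.00 -1.57 0.92 -1.49 0.00 0.00 0.95
1 x -0.00 -1.52 1.00 -1.49 -0.00 -0.00 0.95
1 x 0.00 -1.47 1.08 -1.49 0.00 -0.00 0.95
1 x -0.00 -1.41 1.15 -1.49 -0.00 0.00 0.95
1 x -0.00 -1.35 1.22 -1.49 -0.00 0.00 0.95
1 x 0.00 -1.28 1.28 -1.49 0.00 0.00 0.95
1 x -0.00 -1.21 1.35 -1.49 0.00 0.00 0.95
1 x 0.00 -1.14 1.41 -1.49 0.00 0.00 0.95
1 x -0.00 -1.07 1.46 -1.49 -0.00 0.00 0.95
1 x -0.00 -0.99 1.51 -1.49 0.00 0.00 0.95
1 x 0.00 -0.91 1.56 -1.49 -0.00 -0.00 0.95
```

>>> {"op": "apply_moves", "data": {
  "plan": "0 -1.8 0.5 -1.5 0 0 0.95;0 -1.7 0.6 -1.5 0 0 0.95;0 -1.7 0.7 -1.5 0 0 0.95;0 -1.7 0.8 -1.5 0 0 0.95;0 -1.6 0.8 -1.5 0 0 0.95;0 -1.6 0.9 -1.5 0 0 0.95"
}}

```text
clock: 4.95
eef_pos: [507.9, 119.5, 185.5]
tcp_rot: [-1.476, 0.005, -1.73]
contact_force: [15.5, -3.5, -14.3]
opening: 0.096
```

```bash
python3 arc.py 47 98 11 1
```

```text
{'clock': 4.95, 'qpos': [0.25, 0.201, 1.961, -0.042, 0.891, 0.434], 'eef_pos': [507.856, 119.486, 185.498], 'tcp_rot': [-1.476, 0.005, -1.73], 'contact_force': [15.46, -3.526, -14.269], 'opening': 0.096}
grasp [-111.83876929   -0.43592658  204.41222244] r 243.17677323479066 ang 29.409690886132278 pitch 84.56647578027541
R err [ 0.00145956 -0.47115926  0.3549794 ]
1 x 0.01 -1.46 1.04 -1.22 0.47 -0.35 0.95
1 x -0.00 -1.40 1.11 -1.22 0.00 0.00 0.95
1 x -0.00 -1.34 1.19 -1.22 0.00 -0.00 0.95
1 x 0.00 -1.27 1.26 -1.22 -0.00 -0.00 0.95
1 x 0.00 -1.20 1.33 -1.22 0.00 0.00 0.95
1 x 0.00 -1.13 1.39 -1.22 -0.00 0.00 0.95
1 x -0.00 -1.05 1.45 -1.22 0.00 0.00 0.95
1 x 0.00 -0.97 1.50 -1.22 -0.00 0.00 0.95
1 x -0.00 -0.89 1.55 -1.22 0.00 -0.00 0.95
1 x -0.00 -0.80 1.60 -1.22 0.00 0.00 0.95
1 x 0.00 -0.71 1.64 -1.22 0.00 0.00 0.95
```

>>> {"op": "apply_moves", "data": {
  "plan": "0 -1.5 1 -1.2 0.4 -0.3 0.95;0 -1.4 1.1 -1.2 0 0 0.95;0 -1.3 1.2 -1.2 0 0 0.95;0 -1.3 1.3 -1.2 0 0 0.95;0 -1.2 1.3 -1.2 0 0 0.95;0 -1.1 1.4 -1.2 0 0 0.95"
}}

```text
clock: 5.55
eef_pos: [580.3, 106.4, 270.2]
tcp_rot: [-1.591, -0.001, -1.736]
contact_force: [7.5, 2.2, -16.8]
opening: 0.094
```

```bash
python3 arc.py 15 98 4 1
```

```text
{'clock': 5.55, 'qpos': [0.176, 0.275, 1.654, 0.006, 1.232, 0.339], 'eef_pos': [580.322, 106.416, 270.183], 'tcp_rot': [-1.591, -0.001, -1.736], 'contact_force': [7.457, 2.21, -16.773], 'opening': 0.094}
grasp [-36.02767205  -1.05956442 289.17872694] r 245.3415580313765 ang 56.32770804938597 pitch 91.1486669092598
R err [-1.19470337e-04 -1.66857944e-01 -8.20475185e-02]
1 x 0.00 -0.87 1.29 -1.71 0.17 0.08 0.95
1 x 0.00 -0.82 1.32 -1.71 -0.00 0.00 0.95
1 x 0.00 -0.77 1.35 -1.71 0.00 0.00 0.95
1 x -0.00 -0.72 1.38 -1.71 0.00 0.00 0.95
```

>>> {"op": "apply_moves", "data": {
  "plan": "0 -0.9 1.3 -1.5 0 0 0.95;0 -0.8 1.3 -1.5 0 0 0.95;0 -0.8 1.3 -1.5 0 0 0.95;0 -0.7 1.3 -1.5 0 0 0.95;0 0 0 0 0 0 0.95"
}}

```text
clock: 6.05
eef_pos: [630.8, 97.4, 297.7]
tcp_rot: [-1.706, -0.006, -1.736]
contact_force: [4.0, 0.2, -5.4]
opening: 0.093
```

```bash
python3 arc.py 3 98 1 1
```

```text
{'clock': 6.05, 'qpos': [0.133, 0.396, 1.429, 0.034, 1.448, 0.292], 'eef_pos': [630.848, 97.398, 297.727], 'tcp_rot': [-1.706, -0.006, -1.736], 'contact_force': [4.005, 0.231, -5.42], 'opening': 0.093}
grasp [ 17.471737    -1.4058643  316.55392951] r 245.82135071393807 ang 70.38339636716857 pitch 97.73625049162585
R err [-0.00040191 -0.12287113 -0.37482506]
1 x -0.01 -0.49 1.18 -0.26 0.12 0.38 0.95
```

>>> {"op": "apply_moves", "data": {
  "plan": "0 0 0 0 0 0 0.65;0 0 0 0 0 0 0.65;0 -2.5 0 0 0 0 0.65;0 -4 0 0 0 0 0.65;0 -3 -3 2 0 0 0.65;0 0 -4.5 6 0 0 0.65;0 0 -4.5 6 0 0 0.65;0 0 -4.5 6 0 0 0.65"
}}

```text
clock: 6.85
eef_pos: [477.3, 122.9, 398.8]
tcp_rot: [-1.343, -0.006, -1.737]
contact_force: [-0.5, 1.4, 1.2]
opening: 0.353
```

Run:
```python
from h import *
s=st();print(loc(s['eef_pos']))
a=snap('scene','s1.png');b=snap('top','t1.png')
for n in('scene','top'):
  for p in[(30,-157,133),(-20,-157,75)]:print(n,p,proj(n,w(p)))
  for a_ in(60,70,80,90):print(a_,proj(n,w([-20+77*np.cos(np.radians(a_)),-157,75+77*np.sin(np.radians(a_))])))
c=cv2.resize(a[110:280,180:440],None,fx=2.3,fy=2.3,interpolation=2);d=cv2.resize(b[110:280,180:440],None,fx=2.3,fy=2.3,interpolation=2)
v=np.vstack([c,d]);v=v[:,:]
h=np.vstack([c,d]);print(h.shape);h=cv2.convertScaleAbs(cv2.resize(h,(int(h.shape[1]*600/h.shape[0]),600)),alpha=1.4)
cv2.imwrite('pics/k1.png',h)
```

```text
{'clock': 6.85, 'qpos': [0.327, -0.101, 1.811, -0.119, 1.235, 0.521], 'eef_pos': [477.329, 122.886, 398.83], 'tcp_rot': [-1.343, -0.006, -1.737], 'contact_force': [-0.456, 1.418, 1.212], 'opening': 0.353}
[-140.70554971   -2.0704453   398.83042638]
scene (30, -157, 133) [290.77334961 202.27366257]
scene (-20, -157, 75) [282.0948475  214.39224427]
60 [288.06642913 196.06222503]
70 [285.33373887 191.05738915]
80 [282.54641618 186.90027181]
90 [279.80716021 183.71582497]
top (30, -157, 133) [345.3270415 180.0763486]
top (-20, -157, 75) [338.22191285 207.79124672]
60 [344.64111509 184.03453751]
70 [343.73033626 188.76398859]
80 [342.62106812 194.20755603]
90 [341.35126088 200.17296995]
(782, 598, 3)
```

View pics/k1.png

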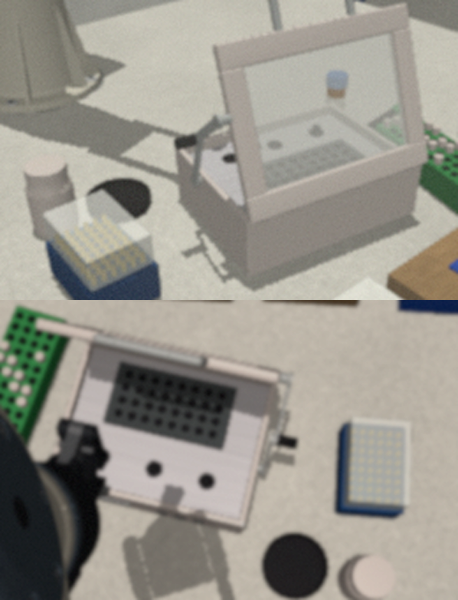

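Top and scene both put the knob at about 72° on its circle (locked is 49°). I'll approach it from the front with fingers shut.

Run:
```python
from h import *
T=H(*cur());R=tool(47);d=np.array([np.cos(np.radians(47)),0,-np.sin(np.radians(47))])
k=lambda a:np.array([-20+77*np.cos(np.radians(a)),-159,75+77*np.sin(np.radians(a))])
T=rows(T,H(w(k(72)-90*d),R),1)
T=rows(T,H(w(k(72)-25*d),R),1)
```

```text
7 x 2.19 2.94 0.07 4.36 0.07 0.06 1
2 x -0.00 3.25 0.00 0.00 0.00 0.00 1
```

>>> {"op": "apply_moves", "data": {
  "plan": "2.2 2.9 0.1 4.4 0 0 1;2.2 2.9 0.1 4.4 0 0 1;2.2 2.9 0.1 4.4 0 0 1;2.2 2.9 0.1 4.4 0 0 1;2.2 2.9 0.1 4.4 0 0 1;2.2 2.9 0.1 4.4 0 0 1;2.2 2.9 0.1 4.4 0 0 1"
}}

```text
clock: 7.65
eef_pos: [522.9, -36.4, 240.8]
tcp_rot: [-0.83, -0.015, -1.736]
contact_force: [-0.8, -2.4, 0.2]
opening: 0.004
```

```bash
cat > kn.py <<'E'
from h import *
s=st();p,R=cur();print(loc(p),'d',RI.T@R[:,1]);T=H(p,R);t=float(__import__('sys').argv[1])
R=tool(t);d=np.array([np.cos(np.radians(t)),0,-np.sin(np.radians(t))])
k=lambda a:np.array([-20+77*np.cos(np.radians(a)),-159,75+77*np.sin(np.radians(a))])
for x,o in[(72,22),(72,7),(68,7),(64,7),(60,7),(56,7),(53,7),(50,7),(48,7)]:
    print(x,o,end=' ');T=rows(T,H(w(k(x)-o*d),R),1,1)
E
python3 kn.py 47
python3 - <<'E'
from h import *
snap('wrist','w2.png')
E
```

```text
{'clock': 7.65, 'qpos': [0.013, -0.072, 2.354, -0.798, 0.182, 0.912], 'eef_pos': [522.9, -36.357, 240.803], 'tcp_rot': [-0.83, -0.015, -1.736], 'contact_force': [-0.805, -2.36, 0.164], 'opening': 0.004}
[ -69.14910084 -151.45148274  240.80268763] d [ 0.6748978  -0.00872912 -0.73785958]
72 22 1 x 0.66 9.56 -0.89 0.55 0.71 0.50 1
72 7 1 x 0.00 1.50 0.00 0.00 0.00 0.00 1
68 7 1 x 0.00 0.48 0.24 0.00 0.00 0.00 1
64 7 1 x -0.00 0.49 0.21 0.00 0.00 0.00 1
60 7 1 x 0.00 0.51 0.17 0.00 0.00 0.00 1
56 7 1 x 0.00 0.52 0.14 0.00 0.00 0.00 1
53 7 1 x -0.00 0.40 0.08 0.00 0.00 0.00 1
50 7 1 x 0.00 0.40 0.06 0.00 0.00 0.00 1
48 7 1 x -0.00 0.27 0.03 0.00 0.00 0.00 1
```

View pics/w2.png

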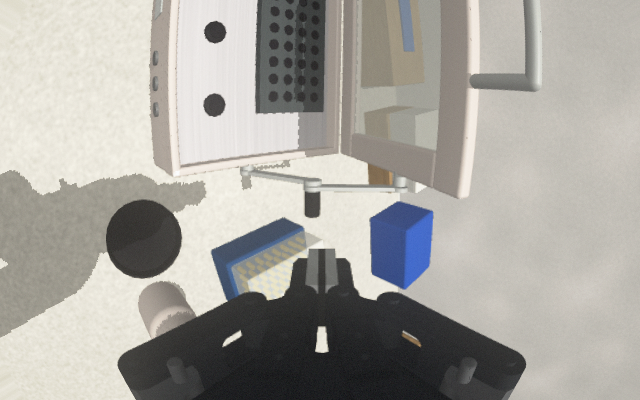

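```bash
python3 - <<'E'
from h import *
o,d=wray(312,204);lo,ld=loc(o),RI.T@d
print('knob by wrist',lo+ld*(-157-lo[1])/ld[1])
o,d=wray(312,215);lo,ld=loc(o),RI.T@d;print('end',lo+ld*(-170-lo[1])/ld[1])
for p in[(215,32),(214,105)]:print('rivet',loc(wz(*p,75)))
E
python3 kn.py 57
```

```text
knob by wrist [  -0.27096775 -157.          156.42953333]
end [   4.98275104 -170.          150.45304659]
rivet [-48.65959533  -2.66319364  75.        ]
rivet [-49.38698308 -71.85139319  75.        ]
{'clock': 7.7, 'qpos': [0.012, -0.071, 2.352, -0.819, 0.184, 0.93], 'eef_pos': [524.293, -37.854, 241.875], 'tcp_rot': [-0.827, -0.019, -1.737], 'contact_force': [0.501, -0.006, -0.749], 'opening': 0.002}
[ -67.52517019 -152.69426798  241.87509718] d [ 0.67718533 -0.01236877 -0.73570853]
72 22 1 x 0.50 9.56 -0.73 -9.62 0.75 0.78 1
72 7 1 x -0.00 1.50 0.00 0.00 0.00 0.00 1
68 7 1 x 0.00 0.43 0.32 0.00 0.00 0.00 1
64 7 1 x 0.00 0.45 0.29 0.00 0.00 0.00 1
60 7 1 x 0.00 0.47 0.26 0.00 0.00 0.00 1
56 7 1 x 0.00 0.49 0.23 0.00 0.00 0.00 1
53 7 1 x 0.00 0.38 0.15 0.00 0.00 0.00 1
50 7 1 x 0.00 0.38 0.13 0.00 0.00 0.00 1
48 7 1 x 0.00 0.26 0.07 0.00 0.00 0.00 1
```

>>> {"op": "apply_moves", "data": {
  "plan": "0.1 2.4 -0.2 -2.4 0.2 0.2 1;0.1 2.4 -0.2 -2.4 0.2 0.2 1;0.1 2.4 -0.2 -2.4 0.2 0.2 1;0.2 2.2 -0.1 -2.4 0.2 0.2 1"
}}

```text
clock: 8.1
eef_pos: [576.2, -51.8, 166.5]
tcp_rot: [-0.996, 0.002, -1.737]
contact_force: [-0.1, 0.5, -0.3]
opening: -0.001
```

```bash
python3 kn.py 57
```

```text
{'clock': 8.1, 'qpos': [-0.059, 0.17, 2.215, -0.303, 0.192, 0.389], 'eef_pos': [576.181, -51.819, 166.533], 'tcp_rot': [-0.996, 0.002, -1.737], 'contact_force': [-0.11, 0.452, -0.282], 'opening': -0.001}
[ -14.03269288 -157.78681356  166.53251966] d [ 0.54392678  0.00253172 -0.83912886]
72 22 1 x 0.12 0.31 0.50 0.05 0.04 -0.15 1
72 7 1 x -0.00 1.50 0.00 0.00 0.00 0.00 1
68 7 1 x 0.00 0.43 0.32 0.00 0.00 0.00 1
64 7 1 x 0.00 0.45 0.29 0.00 0.00 0.00 1
60 7 1 x 0.00 0.47 0.26 0.00 0.00 0.00 1
56 7 1 x 0.00 0.49 0.23 0.00 0.00 0.00 1
53 7 1 x 0.00 0.38 0.15 0.00 0.00 0.00 1
50 7 1 x 0.00 0.38 0.13 0.00 0.00 0.00 1
48 7 1 x 0.00 0.26 0.07 0.00 0.00 0.00 1
```

>>> {"op": "apply_moves", "data": {
  "plan": "0.1 0.3 0.5 0 0 0 1;0 0.8 0 0 0 0 1;0 0.7 0 0 0 0 1;0 0.4 0.3 0 0 0 1;0 0.4 0.3 0 0 0 1"
}}

```text
clock: 8.6
eef_pos: [600.3, -55.3, 152.4]
tcp_rot: [-0.994, 0.003, -1.736]
contact_force: [-2.1, -0.2, 0.5]
opening: 0.003
```

```bash
python3 kn.py 57
```

```text
{'clock': 8.6, 'qpos': [-0.065, 0.232, 2.18, -0.327, 0.163, 0.409], 'eef_pos': [600.316, -55.279, 152.363], 'tcp_rot': [-0.994, 0.003, -1.736], 'contact_force': [-2.055, -0.234, 0.529], 'opening': 0.003}
[  10.34125144 -157.1629742   152.36279004] d [ 0.54563362  0.00407766 -0.83801392]
72 22 1 x 0.17 -2.21 -0.77 -0.07 0.05 -0.23 1
72 7 1 x -0.00 1.50 0.00 0.00 0.00 0.00 1
68 7 1 x 0.00 0.43 0.32 0.00 0.00 0.00 1
64 7 1 x 0.00 0.45 0.29 0.00 0.00 0.00 1
60 7 1 x 0.00 0.47 0.26 0.00 0.00 0.00 1
56 7 1 x 0.00 0.49 0.23 0.00 0.00 0.00 1
53 7 1 x 0.00 0.38 0.15 0.00 0.00 0.00 1
50 7 1 x 0.00 0.38 0.13 0.00 0.00 0.00 1
48 7 1 x 0.00 0.26 0.07 0.00 0.00 0.00 1
```

>>> {"op": "apply_moves", "data": {
  "plan": "0 0.6 0.2 0 0 0 1;0 0.5 0.3 0 0 0 1;0 0.5 0.2 0 0 0 1"
}}

```text
clock: 8.9
eef_pos: [616.0, -57.5, 143.2]
tcp_rot: [-0.992, 0.003, -1.735]
contact_force: [-1.4, 0.5, -0.1]
opening: 0.005
```

Run:
```python
from h import *
st();print(loc(cur()[0]));a=snap('top','t2.png');b=snap('scene','s2.png')
```

```text
{'clock': 8.9, 'qpos': [-0.068, 0.27, 2.156, -0.351, 0.147, 0.43], 'eef_pos': [615.985, -57.491, 143.197], 'tcp_rot': [-0.992, 0.003, -1.735], 'contact_force': [-1.416, 0.462, -0.063], 'opening': 0.005}
[  26.15868293 -156.72331789  143.19668645]
```

>>> {"op": "apply_moves", "data": {
  "plan": "0 0.4 0 0 0 0 1;0 0.3 0 0 0 0 1"
}}

```text
clock: 9.2
eef_pos: [619.7, -58.1, 138.2]
tcp_rot: [-0.99, 0.003, -1.735]
contact_force: [-49.7, 8.1, 65.2]
opening: 0.003
```

Run:
```python
from h import *
st();print(loc(cur()[0]));a=snap('wrist','w3.png')
cv2.imwrite('pics/w3c.png',cv2.resize(a[150:350,200:480],None,fx=2,fy=2))
```

```text
{'clock': 9.2, 'qpos': [-0.068, 0.284, 2.152, -0.38, 0.136, 0.459], 'eef_pos': [619.695, -58.119, 138.222], 'tcp_rot': [-0.99, 0.003, -1.735], 'contact_force': [-49.699, 8.11, 65.245], 'opening': 0.003}
[  29.92190901 -156.72232662  138.22150493]
```

View pics/w3c.png

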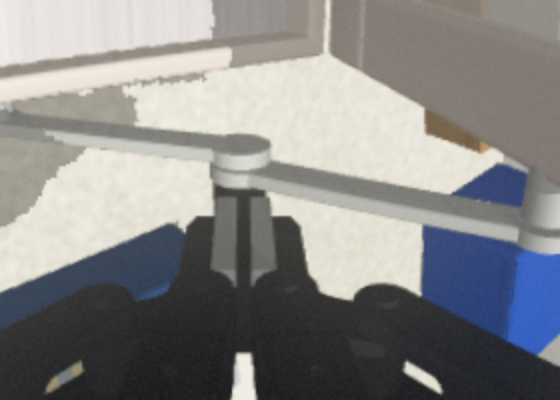

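The force rose to 82 N at the stop, with the knob at the locked position. I'll back off and move over the rivets.

>>> {"op": "apply_moves", "data": {
  "plan": "0 -1 0 0 0 0 1;0 -3 -0.5 0 0 0 1;0 -4 0 0 0 0 1;0 -4 0 0 0 0 1"
}}

```text
clock: 9.65
eef_pos: [547.6, -46.5, 234.4]
tcp_rot: [-0.997, 0.003, -1.735]
contact_force: [0.8, -0.4, -0.0]
opening: 0.004
```

Run:
```python
from h import *
st();T=H(*cur());print(loc(T[:3,3]))
T=rows(T,H(w([-85,-10,235]),tool(90)),1)
```

```text
{'clock': 9.65, 'qpos': [-0.05, 0.001, 2.203, -0.165, 0.371, 0.252], 'eef_pos': [547.571, -46.455, 234.365], 'tcp_rot': [-0.997, 0.003, -1.735], 'contact_force': [0.83, -0.403, -0.016], 'opening': 0.004}
[ -43.13660522 -157.28245061  234.36497028]
5 x -2.95 -0.29 -0.79 -6.57 0.03 -0.04 1
```

>>> {"op": "apply_moves", "data": {
  "plan": "-2.9 -0.3 -0.8 -6.6 0 0 1;-2.9 -0.3 -0.8 -6.6 0 0 1;-2.9 -0.3 -0.8 -6.6 0 0 1;-2.9 -0.3 -0.8 -6.6 0 0 1;-2.9 -0.3 -0.8 -6.6 0 0 1;0 0 0 0 0 0 1"
}}

```text
clock: 10.25
eef_pos: [526.9, 108.5, 243.6]
tcp_rot: [-1.583, 0.003, -1.738]
contact_force: [1.2, -1.4, 0.4]
opening: 0.001
```

Run:
```python
from h import *
s=st();print(loc(s['eef_pos']));np.save('p4.npy',np.r_[s['eef_pos'],s['tcp_rot']])
a=snap('wrist','w4.png')
k=snap('top','t4.png');snap('scene','s4.png')
cv2.imwrite('pics/w4b.png',cv2.convertScaleAbs(a,alpha=1.2))
```

```text
{'clock': 10.25, 'qpos': [0.196, 0.211, 1.799, 0.008, 1.141, 0.36], 'eef_pos': [526.946, 108.532, 243.567], 'tcp_rot': [-1.583, 0.003, -1.738], 'contact_force': [1.15, -1.441, 0.352], 'opening': 0.001}
[-89.38726362  -7.92600153 243.56680316]
```

View pics/w4b.png

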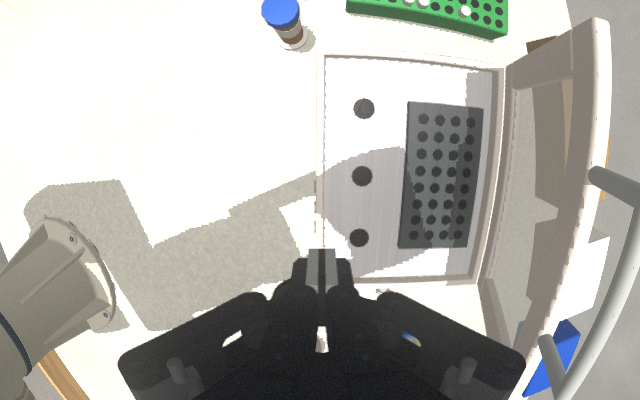

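Run:
```python
from h import *
a=cv2.imread('pics/w4.png');P=[(364,108),(362,176),(359,237)]
t=[cv2.resize(cv2.convertScaleAbs(a[y-18:y+18,x-18:x+18],alpha=2.2,beta=15),(260,260),interpolation=cv2.INTER_CUBIC) for x,y in P]
s=cv2.imread('pics/s4.png');ps=[proj('scene',w([-52,y,74])) for y in(70,0,-70)];print(ps)
u=[cv2.resize(cv2.convertScaleAbs(s[int(q[1])-18:int(q[1])+18,int(q[0])-18:int(q[0])+18],alpha=1.8,beta=15),(260,260),interpolation=cv2.INTER_CUBIC) for q in ps]
cv2.imwrite('pics/riv.png',np.vstack([np.hstack(t),np.hstack(u)]))
for p in P:print(loc(wz(*p,74)))
for q in [(30,-157,133)]:print(proj('top',w(q)))
# knob darkness near locked projection
m=cv2.imread('pics/t4.png');g=cv2.cvtColor(m,6)
x,y=345,180;n,l,stt,ce=cv2.connectedComponentsWithStats((g[y-25:y+25,x-25:x+25]<60).astype('uint8'))
print([(c+[x-25,y-25],A[4]) for c,A in zip(ce[1:],stt[1:])])
```

```text
[array([358.51730437, 183.31757947]), array([334.98317152, 190.3773459 ]), array([309.85977884, 197.91385831])]
[-50.6831123   67.00909058  74.        ]
[-51.19238358  -2.76315325  74.        ]
[-51.82711209 -71.25116932  74.        ]
[345.3270415 180.0763486]
[(array([344.36363636, 179.30909091]), np.int32(55))]
```

View pics/riv.png

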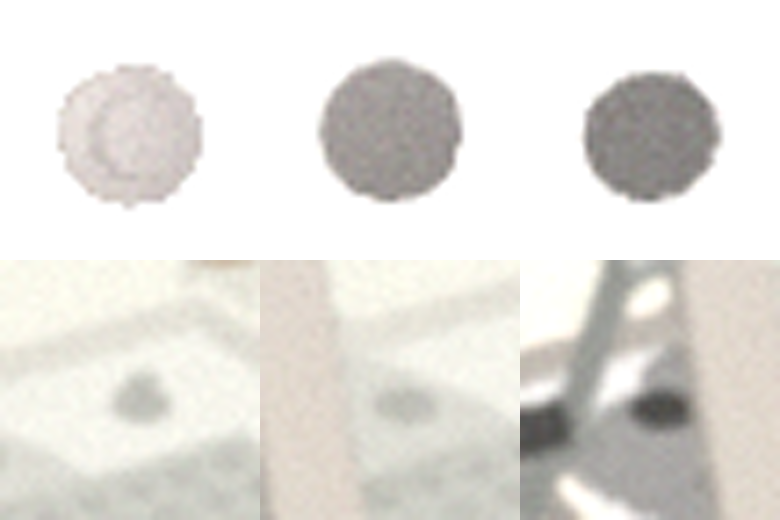

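The left rivet (local y=+70) is the proud one: the scene view shows a bump and the wrist view an offset top. The knob sits at its locked place in the top view, at (344,179) against the expected (345,180).

```bash
cat > pin.py <<'E'
from h import *
st();T=H(*cur());print(loc(T[:3,3]))
for z in (120,92,81,74):
    T=rows(T,H(w([-51.5,68.5,z]),tool(87)),1)
E
python3 pin.py
```

```text
{'clock': 10.4, 'qpos': [0.193, 0.207, 1.807, 0.005, 1.136, 0.359], 'eef_pos': [524.676, 105.393, 242.656], 'tcp_rot': [-1.58, 0.001, -1.739], 'contact_force': [-0.681, 0.03, 0.478], 'opening': 0.001}
[-91.09988818 -11.40006218 242.65554205]
4 x -2.00 3.08 0.95 0.89 -0.01 -0.02 1
1 x 0.00 2.80 -0.15 0.00 0.00 0.00 1
1 x 0.00 1.10 -0.06 0.00 0.00 0.00 1
1 x 0.00 0.70 -0.04 0.00 0.00 0.00 1
```

>>> {"op": "apply_moves", "data": {
  "plan": "-2 3.1 1 0.9 0 0 1;-2 3.1 1 0.9 0 0 1;-2 3.1 0.9 0.9 0 0 1;-2 3 0.9 0.9 0 0 1;0 0 0 0 0 0 1"
}}

```text
clock: 10.9
eef_pos: [578.0, 172.8, 118.1]
tcp_rot: [-1.504, 0.0, -1.745]
contact_force: [-0.4, -0.7, -0.1]
opening: 0.002
```

```bash
python3 pin.py
```

```text
{'clock': 10.9, 'qpos': [0.305, 0.42, 1.82, -0.041, 0.842, 0.505], 'eef_pos': [577.969, 172.758, 118.088], 'tcp_rot': [-1.504, 0.0, -1.745], 'contact_force': [-0.38, -0.733, -0.147], 'opening': 0.002}
[-49.822127    63.92703749 118.08812001]
1 x -0.46 -0.20 -0.16 -0.81 -0.34 -0.01 1
1 x 0.00 2.80 -0.15 0.00 0.00 0.00 1
1 x 0.00 1.10 -0.06 0.00 0.00 0.00 1
1 x 0.00 0.70 -0.04 0.00 0.00 0.00 1
```

>>> {"op": "apply_moves", "data": {
  "plan": "-0.5 0.8 -0.2 -0.8 -0.3 0 1;0 1.6 -0.1 0 0 0 1;0 0 0 0 0 0 1"
}}

```text
clock: 11.2
eef_pos: [575.9, 175.4, 94.6]
tcp_rot: [-1.519, -0.0, -1.74]
contact_force: [-0.5, 0.0, 0.1]
opening: -0.0
```

```bash
python3 pin.py
```

```text
{'clock': 11.2, 'qpos': [0.307, 0.456, 1.827, -0.033, 0.813, 0.499], 'eef_pos': [575.878, 175.44, 94.552], 'tcp_rot': [-1.519, -0.0, -1.74], 'contact_force': [-0.529, 0.03, 0.087], 'opening': -0.0}
[-52.33126246  66.22160839  94.55176576]
1 x -0.23 -2.54 0.22 0.01 -0.08 0.02 1
1 x 0.00 2.80 -0.15 0.00 0.00 0.00 1
1 x 0.00 1.10 -0.06 0.00 0.00 0.00 1
1 x 0.00 0.70 -0.04 0.00 0.00 0.00 1
```

>>> {"op": "apply_moves", "data": {
  "plan": "-0.2 1 0 0 0 0 1;0 0.5 0 0 0 0 1;0 0.3 0 0 0 0 1;0 0.2 0 0 0 0 1"
}}

```text
clock: 11.6
eef_pos: [577.9, 176.6, 77.6]
tcp_rot: [-1.516, 0.002, -1.742]
contact_force: [-4.2, 1.7, 7.0]
opening: 0.004
```

>>> {"op": "apply_moves", "data": {
  "plan": "0 0.2 0 0 0 0 1;0 0.2 0 0 0 0 1"
}}

```text
clock: 11.8
eef_pos: [577.9, 176.6, 75.2]
tcp_rot: [-1.516, 0.002, -1.743]
contact_force: [-4.4, 0.4, 7.1]
opening: -0.004
```

>>> {"op": "apply_moves", "data": {
  "plan": "0 0.2 0 0 0 0 1;0 0.2 0 0 0 0 1"
}}

```text
clock: 12.0
eef_pos: [578.1, 176.6, 74.0]
tcp_rot: [-1.516, 0.003, -1.743]
contact_force: [-10.3, -1.8, 27.8]
opening: 0.0
```

>>> {"op": "apply_moves", "data": {
  "plan": "0 0.2 0 0 0 0 1;0 -1 0 0 0 0 1;0 -4 -0.5 0 0 0 1;0 -4.5 -2 0 0 0 1;1 -4.5 -3.5 0 0 0 1;2 0 -4 0 0 0 1;2 0 -3 0 0 0 1;0 0 0 0 0 0 1"
}}

```text
clock: 12.8
eef_pos: [437.6, 150.5, 209.6]
tcp_rot: [-1.508, 0.008, -1.744]
contact_force: [0.5, 0.3, -0.1]
opening: 0.005
```

Run:
```python
from h import *
s=st();print(loc(s['eef_pos']))
snap('wrist','w5.png');t=snap('top','t5.png');S=snap('scene','s5.png')
a=cv2.imread('pics/s4.png')
f=lambda im:cv2.resize(cv2.convertScaleAbs(im[120:230,240:420],alpha=1.5),(720,440)) 
c=cv2.resize(cv2.convertScaleAbs(S[100:250,220:420],alpha=1.5),(400,300));d=cv2.resize(cv2.convertScaleAbs(t[110:290,150:420],alpha=1.5),(400,300))
p=proj('scene',w([-52,70,74])).astype(int);e=cv2.resize(cv2.convertScaleAbs(S[p[1]-18:p[1]+18,p[0]-18:p[0]+18],alpha=1.5),(300,300),interpolation=2)
q=cv2.resize(cv2.convertScaleAbs(cv2.imread('pics/w5.png')[:300,250:],alpha=1.2),(390,300))
cv2.imwrite('pics/fin.png',np.vstack([np.hstack([c,d]),np.hstack([e,q,np.zeros((300,110,3),'uint8')])]))
g=cv2.cvtColor(t,6);x,y=345,180;n,l,stt,ce=cv2.connectedComponentsWithStats((g[y-25:y+25,x-25:x+25]<60).astype('uint8'))
print([(c+[x-25,y-25],A[4]) for c,A in zip(ce[1:],stt[1:])])
```

```text
{'clock': 12.8, 'qpos': [0.346, 0.091, 2.029, -0.029, 0.963, 0.535], 'eef_pos': [437.608, 150.547, 209.649], 'tcp_rot': [-1.508, 0.008, -1.744], 'contact_force': [0.451, 0.342, -0.069], 'opening': 0.005}
[-184.49234635   18.55916051  209.64907377]
[(array([344.36363636, 179.30909091]), np.int32(55))]
```

View pics/fin.png

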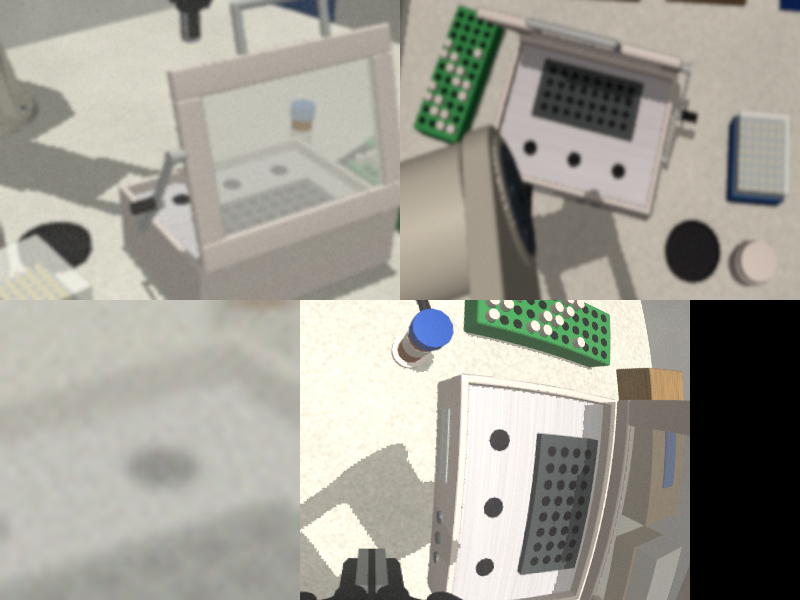

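The final views show the left pin flush with no bump, the lid up, the knob unmoved at its locked position, and the bystanders in place. I'll hand in.

```bash
python3 -c "
from rig import r
print(r.sign_off())"
```

```text
the job is handed in; nothing more can be done
None
```

The job is done and handed in at about 13 s on the clock, with the robot touching nothing. The lid is up on its locked stay and the proud rivet pin is pressed home.

- **Lid:** I gripped the front bar and raised the lid to about 69°. The first grip was too shallow because a wrist joint came near its limit, so I released and gripped again at a steeper angle.
- **Stay:** I pushed the knob past the line until the force rose sharply, to about 82 N at the fingertips. That is well above the light push needed, but below the 120 N wrist limit. The top camera then showed the knob within about 1 px of its locked position, and it stayed there after the pin was pressed.
- **Pin:** The left rivet (y = +70 mm) was the proud one. It went down at about 7 N and stopped firmly with its top at 74 mm, which is the flush height. The last scene view no longer shows a bump there.
- **Other things on the bench:** Those in the last views look unmoved. The marker pen was outside that crop, but the arm never went near it.

None of the last checks failed or disagreed.

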